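Clamp down the preserving jar's lid

ROBOT

A 6-joint arm with a two-finger parallel gripper is mounted at the origin on the work surface. World frame = base frame: x ahead of the robot, y to its left, z up, the work surface at z = 0. Lengths are in mm, angles in degrees, forces in N, time in s.
With the tool pointing down it reaches from about 350 to 875 mm from the base axis. Payload 4.2 kg.
Tool frame: the origin (TCP) lies on the mounting face of the last link; the fingertips stand 173 mm ahead of it and the grasp point (between the pads) lies 155 mm ahead of it; z points along the fingers, y is the line along which they close (so a half turn about z gives the same grasp; the last joint's range is limited). The gripper opens to 85 mm and grips with 20 to 120 N. Pads are 22 mm wide; open, the fingers measure 114 mm over their backs; the gripper's body (76 mm by 85 mm) begins 54 mm behind the grasp point. The pads swing forward as they close: fully open they stand 13 mm farther back than shut.
Start: joints at [-60.814, 22.042, 0.453, 0, -68.411, -14.817], TCP at [155.129, -605.421, 404.712] pointing down, gripper open.
Joint ranges: [-179.83, 179.83], [-69.29, 118.12], [-61.27, 80.66], [-181.25, 117.63], [-171.15, -9.14], [-177.46, 177.46]. Speed limits (degrees/s): [159.86, 159.86, 180, 180, 180, 180].

INTERFACE

Orientations are given as a 3x3 rotation matrix whose columns are the frame's x, y, z axes.
In Python, from rig import arm, eyes, models gives the robot as it stands. The module is installed in compiled form; this text tells all that it offers.
- The arm moves only by the shell command python3 -m crank 'ROWS' [FORCE]. ROWS is JSON, a list of rows, each an object with "delta_pos": the shift along the tool's x, y, z in m, a list of three; "twist": the turn, a rotation vector about the tool's x, y, z in rad, a list of three; "fingers": the opening, from 0 (shut) to 1 (fully open). In form: [{"delta_pos": [x, y, z], "twist": [rx, ry, rz], "fingers": fingers}, ...]. A call has 1 to 8 rows; each row is the pose to reach, as a shift and turn from the pose commanded when the call began, along the tool's axes at that moment; what a row does not reach only later rows make up. A row lasts 1/10 s, in which the tool goes at most 50 mm and 8.59 degrees, less where a joint would pass 70% of its speed; a pose out of reach is approached as far as the arm can. A call with a gripper value outside its range is refused whole. The fingers move at their own pace and stop on an object; FORCE is the grip in N (left out, the last holds). Time passes only in rows, so rows that repeat a pose let the fingers close. It gives the time, the measured TCP pose, the force, the opening and the grip force at its end, in the units of the state.
- arm.read_state(): the state, without advancing time (a new reading comes with each control period).
- eyes.read_camera(name): name is "scene" or "top" or "wrist"; returns a dict with "img" (420x560x3 uint8, red, green, blue), "z_map" (420x560 float32, mm along the optical axis (not along the pixel's ray), 0 where there is no reading), "fx", "fy", "cx", "cy" (pixels), "k1" (the pictures are not rectified: a ray, as slopes to the right and down, at radius r is drawn at 1 + k1 r^2 times it, then the intrinsics apply), "camera_from_world" (4x4, takes a point from world to camera coordinates). Camera axes: x right, y down, z forward; pixel columns grow to the right and rows downward; lengths in mm; the calibration is good to about 2 mm. A picture is of the moment at which its call begins.
- arm.close_job(): hands the job in; it is judged then, once.
Trained networks look in the newest picture that a camera, given by its name, has taken for a name from the list of things; names that differ only in an ending like _2 or _b are one class to them, and where a whole thing is asked for, a point or a joint stands for the part that bears it (a point fixed in the world has none). Each returns a list of dicts, best first, with "confidence" (0 to 1); they miss things now and then, are a little off and sometimes report something else, mostly with a low value. They report only what shows in the picture. A call takes as long as a camera call.
- models.search_frame(camera, target): "location" ([column, row] in pixels, amid what is visible of it).
- models.cut_out(camera, target): "pixels" (420x560 bool, what is visible of it) and "location" ([column, row] in pixels, amid what is visible of it).
The state is a dict: "clock": time; "joint_positions": joint angles; "qd": joint speeds; "tau": joint torques, N m; "tool_pos": TCP position; "tcp_rot": TCP orientation; "ft_force": force on the tool from outside, world axes, zero at the start; "ft_torque": the same for the moment, N m; "finger_gap": opening from 0.0 (shut) to 1.0 (fully open); "grasp_force": force on a finger pad.
Only numpy, scipy, OpenCV 4.12 (cv2) and the standard library are available. Lean on these libraries where they do the work, as an engineer would, in place of code of your own. Each camera call takes 0.05 s, during which the arm holds its last target. There are 200 camera calls.

TASK

Hold down the lid of the filled preserving jar with the bar clamp it stands in: slide the clamp's red jaw down the bar until its rubber foot bears firmly on the lid (a push of about 2 kg, hardly more) and the jaw tilts and stays gripped on the bar, then screw the wooden handle tight (clockwise from above), about three quarters of a turn, and let go. It is glass: be gentle, keep the jar upright and in its place on the foot plate, and leave the other things on the worktop alone.

Things in the scene. Friction and masses are not known exactly. Their poses are not given: they have to be found in the camera images.
- clamp: Upright bar clamp fixed to the worktop. Black steel foot plate, 115 (x) by 200 (y) mm and 12 mm thick; flat steel bar 10 by 24 mm, rising to 286 mm above the worktop. Origin: on the worktop, under the axis of the screw and the handle; z up. The bar stands 105 mm from the origin along the clamp's own -y, so the jaw reaches from the bar to +y.
- jaw (a joint): How far the red free jaw has been slid down the bar, m: 0 at the top, growing downwards (at 0 the unscrewed rubber foot hangs 69 to 85 mm above the jar's lid; each run starts with a gap of 24 to 85 mm). It slides stiffly, about 2 N of push downwards and 11 N to lift it, and stays where it is left.
- jaw_tilt (a joint): Tilt of the jaw on the bar, rad: 0 when level. When the lid pushes the foot up and the jaw is let go or screwed against it, the screw end lifts; after about 0.01 rad of play (1 mm at the foot) the slot's edges bite the bar and the jaw cannot slide up. Pressing on the handle itself keeps the jaw nearly level; it tilts on release: a steady push of about 20 N, not above 25, does it.
- jaw_mid (a point): Centre of the jaw's red collar (34 by 50 mm, 84 mm high) round the bar. The red arm, 24 mm wide and 22 mm thick, runs level from here to the screw, 105 mm away along the clamp's +y. handle_grip is 71 mm above the arm's mid-height and the foot's underside 41 mm below it when unscrewed.
- handle (a joint): Turn of the screw handle, rad: 0 at the start, growing clockwise as seen from above (tightening). The screw goes 0.8 mm down per rad (5 mm per turn), 21 mm in all, and holds by itself. Free it takes about 0.03 Nm, more under load.
- handle_grip (a point): Point on the axis of the upright round wooden handle (32 mm diameter, 60 mm long, pale wood with dark flutes and a red mark on top), 22 mm below its top. The handle's lower end is 38 mm below this point and 22 mm above the arm. It can be gripped from above at any yaw. This point moves down with the jaw and the screw.
- foot: The round black rubber foot at the lower end of the screw, 28 mm diameter. Origin: centre of its underside. Springy: it gives 1 mm per 10 N. Once the jaw is bound each rad of the handle adds 4 to 5 N to its press on the lid (three quarters of a turn: about 20 N).
- jar: Squat glass jar, 90 mm diameter, filled with red meat, potato, carrot and cabbage, 0.5 to 0.75 kg. Origin: centre of its underside. The top of its pale flat plunger lid (86 mm diameter) is 85 to 101 mm above that, as it rides high or low on the packed food: not known exactly; it does not give. Stands loose on the foot plate, up to 5 mm off the screw's axis. More than 50 N from the foot cracks it.
- jar_2: Bystander: filled jar with steel lid, 90 mm diameter, 85 mm high. Origin: centre of its underside.
- jar_3: Bystander: filled jar like jar_2.
- jar_4: Bystander: filled jar like jar_2.
- spoon: Bystander: wooden spoon lying on the worktop.
- carrot: Bystander: carrot, 130 mm long, lying on the worktop.
- jar_ring: Bystander: brass-coloured jar ring, 86 mm diameter, 14 mm high.
- salt_mill: Bystander: dark wooden salt mill, 54 mm diameter, 135 mm high.

How it is judged:
By the outcome, as a careful person would: the job done as asked, in the order asked, and still so for the second after the job is handed in, with the robot touching nothing.
It also fails if it takes over 72 s, if anything falls off the work surface, if the arm or the gripper's body presses on something with over 40 N, if the wrist force passes 120 N, or if a joint passes its speed limit or range.

## Working session

There is one attempt and no reset: what is moved stays moved. The work goes in short steps, Python scripts to look and compute and a shell command to move; the robot and the scene stay as the last step left them, time stands still between calls to the robot, and variables do not carry over. Pictures are saved under pics/ and viewed, at most 10 in all, crops included, and the job is handed in when it is done.

```bash
mkdir -p pics; cat > h.py <<'E'
import numpy as np, cv2
from rig import arm, eyes, models
def world(c,px,z=None):
    "pixels -> world, using z_map"
    px=np.atleast_2d(px).astype(float)
    d=c["z_map"][px[:,1].round().astype(int),px[:,0].round().astype(int)]
    s=(px-[c["cx"],c["cy"]])/[c["fx"],c["fy"]]; u=s.copy()
    for _ in range(20): u=s/(1+c["k1"]*(u**2).sum(1,keepdims=True))
    P=np.c_[u*d[:,None],d,np.ones(len(d))]
    W=(np.linalg.inv(c["camera_from_world"])@P.T).T[:,:3]
    return W[d>0]
E
python3 - <<'E'
from h import *
np.set_printoptions(precision=1,suppress=True)
s=arm.read_state();print(s["clock"],s["tcp_rot"],s["ft_force"],s["finger_gap"])
ims=[]
for n in ["scene","top"]:
    c=eyes.read_camera(n);ims.append(c["img"])
    for t in ["handle_grip","handle","jaw_mid","jar","clamp","foot"]:
        r=models.cut_out(n,t)
        for q in r[:3]:
            W=world(c,np.argwhere(q["pixels"])[:,::-1])
            if len(W): print(n,t,round(q["confidence"],2),np.array(q["location"]),len(W),"med",np.median(W,0),"p2",np.percentile(W,2,0),"p98",np.percentile(W,98,0))
cv2.imwrite("pics/a.png",cv2.resize(np.vstack(ims),(560,600))[:,:,::-1] if 0 else cv2.resize(np.hstack(ims),(800,300))[:,:,::-1])
cv2.imwrite("pics/s.png",ims[0][:,:,::-1])
cv2.imwrite("pics/t.png",ims[1][:,:,::-1])
E
```

```text
0.0 [[-1.  -0.2 -0. ]
 [-0.2  1.   0. ]
 [ 0.   0.  -1. ]] [-0.3 -0.2  0.5] 1.0017989674486332
scene handle_grip 0.84 [296.2 171.5] 305 med [526.1  -0.4 285.4] p2 [505.6 -21.3 174.3] p98 [535.2   8.5 304.8]
scene handle 0.54 [297.3 173.1] 309 med [525.3  -0.5 285.2] p2 [ 364.1 -122.6   -1.5] p98 [535.2   8.5 304.7]
scene handle 0.52 [279.9 175.8] 1326 med [540.7 -59.2 220.9] p2 [ 409.5 -163.1   -1.7] p98 [584.8   8.2 303.2]
scene jaw_mid 0.73 [284.9 177.6] 1105 med [540.4 -46.  222.2] p2 [ 507.7 -113.3  175.4] p98 [583.8   8.3 303.4]
scene jaw_mid 0.72 [379.  368.3] 1331 med [679.3 422.8  82.8] p2 [630.7 381.9  15.3] p98 [712.4 462.   88.8]
scene jar 0.77 [298.5 216.6] 1094 med [535.9   6.6  99.2] p2 [488.3 -41.6  22.7] p98 [565.9  37.2 106.7]
scene jar 0.77 [403.2 308.7] 1242 med [523.8 377.4  82.5] p2 [472.7 336.3  16.2] p98 [552.9 416.   88.6]
scene jar 0.65 [288.6 326.9] 1256 med [762.1 208.8  82.7] p2 [715.9 163.4   2.2] p98 [798.5 244.6  88.9]
scene clamp 0.57 [274.6 204.4] 3082 med [556.9 -68.3  42.6] p2 [ 464.2 -122.7    2.3] p98 [610.8  56.9 301.7]
scene foot 0.39 [298.1 193
[... 221 characters left out ...]
 med [516.2  -7.1 302.9] p2 [501.8 -24.8 106.9] p98 [551.3   6.5 307.1]
top handle 0.43 [321.2 220.5] 786 med [539.7 -64.4 249.3] p2 [ 502.8 -126.1   14.6] p98 [581.4   5.8 305.6]
top handle 0.23 [224.5 156.8] 991 med [745.3 197.6  84.7] p2 [710.3 158.8  14.9] p98 [791.7 239.3  90.7]
top jar 0.94 [155.3 242.9] 1022 med [504.6 366.8  84.8] p2 [465.2 331.6  20.2] p98 [543.6 413.6  90.6]
top jar 0.85 [293.1 241.5] 621 med [505.8   2.5 103.5] p2 [476.9 -45.7  30. ] p98 [559.1  33.6 109.5]
top jar 0.84 [142.9 182.5] 1032 med [661.8 411.7  84.6] p2 [623.3 377.8  13.5] p98 [706.  458.   90.7]
top clamp 0.92 [316.2 230.9] 2338 med [532.3 -64.5  15.1] p2 [ 457.3 -138.4    7.6] p98 [606.9  54.5 304.5]
```

View pics/s.png

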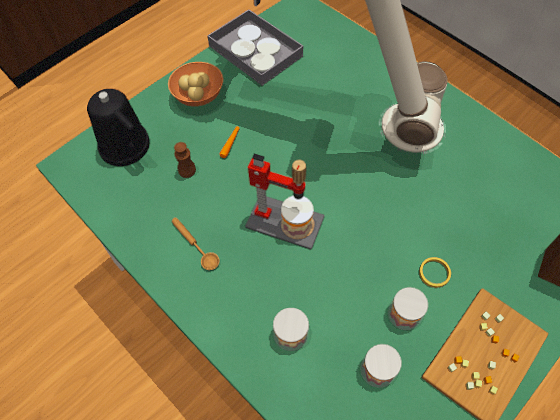

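View pics/t.png

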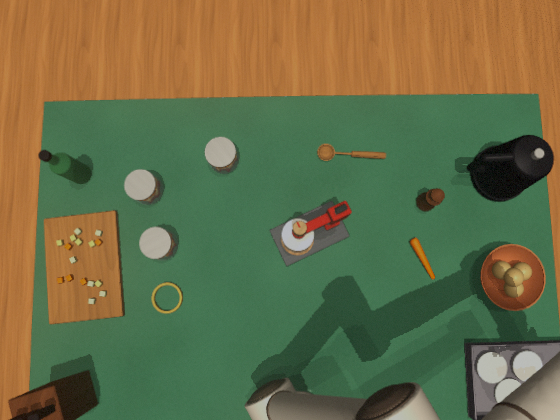

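The scene view shows the clamp at about (285,200), with the wooden handle at (297,172) above the jar lid at (298,210). The top view has the handle at (300,228) and the collar at (340,212). Both match the network results. The handle axis is near (516,-8) with its top at z≈305, the lid is at about 107, and the gap is about 60 mm.

```bash
cat >> h.py <<'E'
def delta(tx,ty,tz):
    s=arm.read_state();R=np.array(s["tcp_rot"]);d=R.T@(np.array([tx,ty,tz])-s["tool_pos"])
    print("t",s["clock"],"tcp",np.round(s["tool_pos"],1),"q",np.round(s["joint_positions"],1),"F",np.round(s["ft_force"],1),"M",np.round(s["ft_torque"],2),"gap",round(s["finger_gap"],2),"delta m",np.round(d/1000,4))
E
python3 -c "
from h import *
delta(516,-8,530)
delta(300,-366,530)"
```

```text
t 0.7 tcp [ 155.1 -605.4  404.7] q [-60.8  22.    0.5  -0.  -68.4 -14.8] F [-0.  -0.5 -0.9] M [-0.01  0.02  0.05] gap 1.0 delta m [-0.4979  0.4891 -0.1253]
t 0.7 tcp [ 155.1 -605.4  404.7] q [-60.8  22.    0.5  -0.  -68.4 -14.8] F [-0.  -0.5 -0.9] M [-0.01  0.02  0.05] gap 1.0 delta m [-0.1998  0.196  -0.1253]
```

```bash
python3 -m crank '[{"delta_pos":[-0.01,0.01,-0.04],"twist":[0,0,-0.14],"fingers":1},{"delta_pos":[-0.03,0.03,-0.08],"twist":[0,0,-0.28],"fingers":1},{"delta_pos":[-0.06,0.06,-0.11],"twist":[0,0,-0.42],"fingers":1},{"delta_pos":[-0.09,0.09,-0.125],"twist":[0,0,-0.56],"fingers":1},{"delta_pos":[-0.12,0.12,-0.125],"twist":[0,0,-0.7],"fingers":1},{"delta_pos":[-0.15,0.15,-0.125],"twist":[0,0,-0.84],"fingers":1},{"delta_pos":[-0.18,0.18,-0.125],"twist":[0,0,-0.98],"fingers":1},{"delta_pos":[-0.2,0.196,-0.125],"twist":[0,0,-1.12],"fingers":1}]'
python3 -c "
from h import *
delta(516,-8,530)"
```

```text
clock: 1.5
tool_pos: [300.6, -363.6, 530.4]
tcp_rot: [[-0.191, -0.982, 0.001], [-0.982, 0.191, -0.0], [0.0, -0.002, -1.0]]
ft_force: [-0.1, -1.2, -0.1]
finger_gap: 1.004
grasp_force: 0.0
t 1.5 tcp [ 300.6 -363.6  530.4] q [-30.6   2.8  -6.7  -0.  -80.3  19.6] F [-0.1 -1.2 -0.1] M [-0.12 -0.07  0.03] gap 1.0 delta m [-0.3902 -0.1435  0.0005]
```

```bash
python3 -m crank '[{"delta_pos":[-0.05,-0.018,0],"twist":[0,0,-0.14],"fingers":1},{"delta_pos":[-0.095,-0.035,0],"twist":[0,0,-0.28],"fingers":1},{"delta_pos":[-0.14,-0.052,0],"twist":[0,0,-0.42],"fingers":1},{"delta_pos":[-0.185,-0.069,0],"twist":[0,0,-0.56],"fingers":1},{"delta_pos":[-0.23,-0.086,0],"twist":[0,0,-0.7],"fingers":1},{"delta_pos":[-0.275,-0.103,0],"twist":[0,0,-0.84],"fingers":1},{"delta_pos":[-0.32,-0.12,0],"twist":[0,0,-0.98],"fingers":1},{"delta_pos":[-0.36,-0.133,0],"twist":[0,0,-1.12],"fingers":1}]'
python3 -c "
from h import *
delta(516,-8,530)"
```

```text
clock: 2.3
tool_pos: [502.8, -37.4, 529.9]
tcp_rot: [[0.8, -0.6, 0.001], [-0.6, -0.8, 0.0], [0.0, -0.0, -1.0]]
ft_force: [1.0, -0.4, -0.3]
finger_gap: 1.004
grasp_force: 0.0
t 2.3 tcp [502.8 -37.4 529.9] q [ 14.2   6.3  -3.    0.  -80.7  38.9] F [ 1.  -0.4 -0.3] M [-0.07 -0.01  0.01] gap 1.0 delta m [-0.0071 -0.0314 -0.0001]
```

```bash
python3 -m crank '[{"delta_pos":[-0.004,-0.016,0],"twist":[0,0,-0.14],"fingers":1},{"delta_pos":[-0.007,-0.0314,0],"twist":[0,0,-0.28],"fingers":1},{"delta_pos":[-0.007,-0.0314,0],"twist":[0,0,-0.42],"fingers":1},{"delta_pos":[-0.007,-0.0314,0],"twist":[0,0,-0.56],"fingers":1},{"delta_pos":[-0.007,-0.0314,0],"twist":[0,0,-0.7],"fingers":1},{"delta_pos":[-0.007,-0.0314,0],"twist":[0,0,-0.84],"fingers":1},{"delta_pos":[-0.007,-0.0314,0],"twist":[0,0,-0.98],"fingers":1},{"delta_pos":[-0.007,-0.0314,0],"twist":[0,0,-1.1],"fingers":1}]'
python3 -m crank '[{"delta_pos":[0,0,0],"twist":[0,0,-0.14],"fingers":1},{"delta_pos":[0,0,0],"twist":[0,0,-0.28],"fingers":1},{"delta_pos":[0,0,0],"twist":[0,0,-0.42],"fingers":1},{"delta_pos":[0,0,0],"twist":[0,0,-0.56],"fingers":1},{"delta_pos":[0,0,0],"twist":[0,0,-0.7],"fingers":1},{"delta_pos":[0,0,0],"twist":[0,0,-0.75],"fingers":1},{"delta_pos":[0,0,0],"twist":[0,0,-0.75],"fingers":1}]'
python3 - <<'E'
from h import *
np.set_printoptions(precision=1,suppress=True)
delta(516,-8,460)
c=eyes.read_camera("wrist");cv2.imwrite("pics/w1.png",c["img"][:,:,::-1])
for t in ["handle_grip","jaw_mid","jar"]:
    for q in models.cut_out("wrist",t)[:2]:
        W=world(c,np.argwhere(q["pixels"])[:,::-1])
        if len(W)<5: continue
        print(t,q["confidence"],np.array(q["location"]),len(W),"med",np.median(W,0),"p2",np.percentile(W,2,0),"p98",np.percentile(W,98,0))
        if t=="handle_grip":
            top=W[W[:,2]>np.percentile(W[:,2],98)-6]
            print("top",len(top),np.median(top,0),top.min(0),top.max(0))
E
```

```text
clock: 3.1
tool_pos: [515.4, -10.3, 529.8]
tcp_rot: [[0.898, 0.439, 0.0], [0.439, -0.898, 0.0], [0.0, 0.0, -1.0]]
ft_force: [0.5, -0.2, 0.6]
finger_gap: 0.999
grasp_force: 0.0
clock: 3.8
tool_pos: [515.5, -10.3, 529.8]
tcp_rot: [[0.363, 0.932, 0.0], [0.932, -0.363, 0.0], [0.0, 0.0, -1.0]]
ft_force: [-0.1, -0.1, -0.3]
finger_gap: 0.997
grasp_force: 0.0
t 3.8 tcp [515.5 -10.3 529.8] q [ 16.9   7.5  -1.6  -0.  -80.9 141.8] F [-0.1 -0.1 -0.3] M [ 0. -0. -0.] gap 1.0 delta m [ 0.  -0.   0.1]
handle_grip 0.86 [279.6 214.7] 2297 med [520.2  -3.9 302.6] p2 [504.9 -22.8 248.5] p98 [534.4   6.8 304.2]
top 1650 [519.2  -7.7 302.9] [503.2 -24.  298.3] [534.6   6.8 304.8]
jaw_mid 0.74 [311.3 232.9] 5676 med [534.9 -36.6 251. ] p2 [ 506.5 -106.6  178.8] p98 [575.3   6.6 304. ]
jar 0.78 [284.1 167.9] 2830 med [531.1   3.7 103.1] p2 [482.2 -40.2  12.5] p98 [563.6  33.9 105.1]
```

View pics/w1.png

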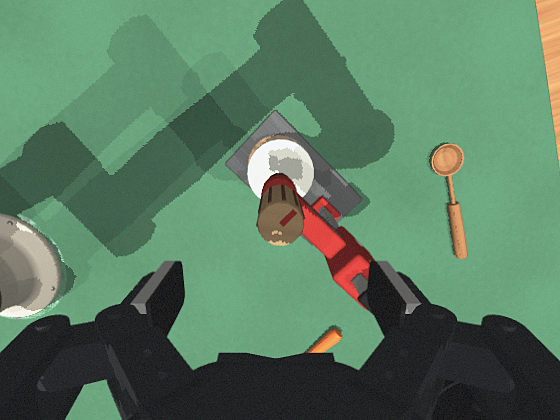

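```bash
sed -i 's/np.round(d\/1000,4)/(d\/1000).round(4).tolist()/' h.py
python3 -m crank '[{"delta_pos":[0.0028,0.0026,0.02],"twist":[0,0,0],"fingers":1},{"delta_pos":[0.0028,0.0026,0.045],"twist":[0,0,0],"fingers":1},{"delta_pos":[0.0028,0.0026,0.07],"twist":[0,0,0],"fingers":1},{"delta_pos":[0.0028,0.0026,0.09],"twist":[0,0,0],"fingers":1},{"delta_pos":[0.0028,0.0026,0.094],"twist":[0,0,0],"fingers":1},{"delta_pos":[0.0028,0.0026,0.094],"twist":[0,0,0],"fingers":1}]'
python3 -m crank '[{"delta_pos":[0,0,0],"twist":[0,0,0],"fingers":0.5},{"delta_pos":[0,0,0],"twist":[0,0,0],"fingers":0.45},{"delta_pos":[0,0,0],"twist":[0,0,0],"fingers":0.2},{"delta_pos":[0,0,0],"twist":[0,0,0],"fingers":0.2},{"delta_pos":[0,0,0],"twist":[0,0,0],"fingers":0.2},{"delta_pos":[0,0,0],"twist":[0,0,0],"fingers":0.2}]' 50
python3 - <<'E'
from h import *
delta(519,-8.6,436)
c=eyes.read_camera("wrist");cv2.imwrite("pics/w2.png",c["img"][:,:,::-1])
E
```

```text
clock: 4.6
tool_pos: [519.1, -8.6, 435.6]
tcp_rot: [[0.363, 0.932, -0.001], [0.932, -0.363, -0.001], [-0.001, -0.001, -1.0]]
ft_force: [-0.1, 0.3, 1.3]
finger_gap: 0.997
grasp_force: 0.0
clock: 5.2
tool_pos: [519.1, -8.6, 436.2]
tcp_rot: [[0.363, 0.932, 0.001], [0.932, -0.363, 0.0], [0.001, 0.001, -1.0]]
ft_force: [-0.0, 0.1, 1.6]
finger_gap: 0.366
grasp_force: 49.3
t 5.2 tcp [519.1  -8.6 436.2] q [ 17.   10.4 -11.3   0.  -68.3 141.7] F [-0.   0.1  1.6] M [-0.01 -0.2  -0.03] gap 0.37 delta m [-0.0, -0.0001, 0.0002]
```

View pics/w2.png

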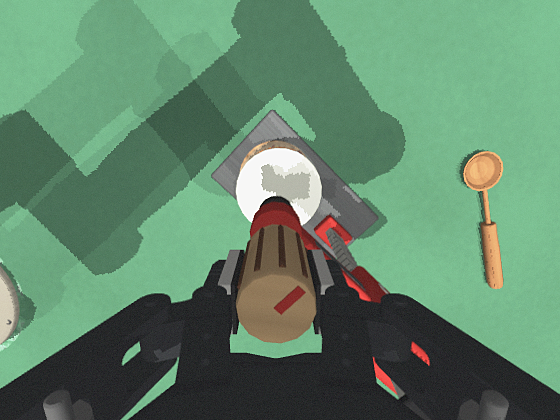

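The handle (280,290) is held squarely between the pads. I'll slide the jaw down now.

```bash
python3 -m crank '[{"delta_pos":[0,0,0.006],"twist":[0,0,0],"fingers":0.2},{"delta_pos":[0,0,0.013],"twist":[0,0,0],"fingers":0.2},{"delta_pos":[0,0,0.02],"twist":[0,0,0],"fingers":0.2},{"delta_pos":[0,0,0.027],"twist":[0,0,0],"fingers":0.2},{"delta_pos":[0,0,0.034],"twist":[0,0,0],"fingers":0.2},{"delta_pos":[0,0,0.041],"twist":[0,0,0],"fingers":0.2},{"delta_pos":[0,0,0.047],"twist":[0,0,0],"fingers":0.2},{"delta_pos":[0,0,0.05],"twist":[0,0,0],"fingers":0.2}]'
python3 -m crank '[{"delta_pos":[0,0,0.002],"twist":[0,0,0],"fingers":0.2},{"delta_pos":[0,0,0.004],"twist":[0,0,0],"fingers":0.2},{"delta_pos":[0,0,0.006],"twist":[0,0,0],"fingers":0.2},{"delta_pos":[0,0,0.006],"twist":[0,0,0],"fingers":0.2}]'
python3 - <<'E'
from h import *
delta(519,-8.6,375)
c=eyes.read_camera("wrist")
r=models.cut_out("wrist","jar")[0];W=world(c,np.argwhere(r["pixels"])[:,::-1]);print(np.percentile(W[:,2],[50,70,90]))
E
```

```text
clock: 6.05
tool_pos: [519.1, -8.7, 384.9]
tcp_rot: [[0.363, 0.932, -0.0], [0.932, -0.363, -0.0], [-0.0, -0.0, -1.0]]
ft_force: [1.2, -0.9, 1.3]
finger_gap: 0.363
grasp_force: 49.6
clock: 6.45
tool_pos: [519.0, -8.7, 379.5]
tcp_rot: [[0.363, 0.932, 0.0], [0.932, -0.363, -0.0], [-0.0, 0.0, -1.0]]
ft_force: [1.8, -1.3, 0.3]
finger_gap: 0.36
grasp_force: 49.5
t 6.45 tcp [519.   -8.7 379.5] q [ 17.   12.9 -16.5   0.  -60.6 141.7] F [ 1.8 -1.3  0.3] M [-0.44 -0.68  0.01] gap 0.36 delta m [0.0001, -0.0, 0.0045]
[103.14635526 103.52337952 104.04486614]
```

```bash
for i in 1 2 3; do python3 -m crank '[{"delta_pos":[0,0,0.001],"twist":[0,0,0],"fingers":0.2},{"delta_pos":[0,0,0.002],"twist":[0,0,0],"fingers":0.2},{"delta_pos":[0,0,0.002],"twist":[0,0,0],"fingers":0.2}]' | grep -E "tool_pos|ft_f"; done
```

```text
tool_pos: [519.0, -8.7, 377.7]
ft_force: [2.3, -1.2, 0.9]
tool_pos: [519.0, -8.7, 375.6]
ft_force: [1.8, -1.7, 1.1]
tool_pos: [519.0, -8.7, 373.6]
ft_force: [1.5, -1.4, 0.0]
```

```bash
for i in 1 2 3; do python3 -m crank '[{"delta_pos":[0,0,0.001],"twist":[0,0,0],"fingers":0.2},{"delta_pos":[0,0,0.001],"twist":[0,0,0],"fingers":0.2}]' | grep -E "tool_pos|ft_f"; done
```

```text
tool_pos: [519.0, -8.6, 372.6]
ft_force: [1.7, -1.5, 0.7]
tool_pos: [519.0, -8.6, 371.6]
ft_force: [1.2, -1.6, 1.0]
tool_pos: [519.0, -8.6, 371.1]
ft_force: [1.1, -2.4, 3.7]
```

```bash
for i in 1 2; do python3 -m crank '[{"delta_pos":[0,0,0.0005],"twist":[0,0,0],"fingers":0.2},{"delta_pos":[0,0,0.0005],"twist":[0,0,0],"fingers":0.2},{"delta_pos":[0,0,0.0005],"twist":[0,0,0],"fingers":0.2}]' | grep -E "tool_pos|ft_f"; done
```

```text
tool_pos: [519.0, -8.6, 370.9]
ft_force: [0.9, -1.6, 6.0]
tool_pos: [519.0, -8.6, 370.7]
ft_force: [0.8, -0.3, 8.0]
```

```bash
for i in 1 2; do python3 -m crank '[{"delta_pos":[0,0,0.0005],"twist":[0,0,0],"fingers":0.2},{"delta_pos":[0,0,0.001],"twist":[0,0,0],"fingers":0.2},{"delta_pos":[0,0,0.001],"twist":[0,0,0],"fingers":0.2}]' | grep -E "tool_pos|ft_f"; done
```

```text
tool_pos: [519.0, -8.6, 370.4]
ft_force: [-0.4, 0.5, 10.4]
tool_pos: [519.0, -8.6, 370.1]
ft_force: [-2.0, -0.5, 12.6]
```

```bash
for i in 1 2; do python3 -m crank '[{"delta_pos":[0,0,0.0008],"twist":[0,0,0],"fingers":0.2},{"delta_pos":[0,0,0.0016],"twist":[0,0,0],"fingers":0.2},{"delta_pos":[0,0,0.0016],"twist":[0,0,0],"fingers":0.2}]' | grep -E "tool_pos|ft_f"; done
```

```text
tool_pos: [518.9, -8.6, 369.5]
ft_force: [-3.9, 0.6, 17.3]
tool_pos: [519.0, -8.5, 369.0]
ft_force: [-4.6, 0.3, 22.3]
```

```bash
python3 -m crank '[{"delta_pos":[0,0,0],"twist":[0,0,0],"fingers":0.2},{"delta_pos":[0,0,0],"twist":[0,0,0],"fingers":0.2},{"delta_pos":[0,0,0],"twist":[0,0,0],"fingers":0.2},{"delta_pos":[0,0,0],"twist":[0,0,0],"fingers":0.2},{"delta_pos":[0,0,0],"twist":[0,0,0],"fingers":0.2}]'|grep ft_f
python3 -m crank '[{"delta_pos":[0,0,0],"twist":[0,0,0],"fingers":0.6},{"delta_pos":[0,0,0],"twist":[0,0,0],"fingers":0.6},{"delta_pos":[0,0,0],"twist":[0,0,0],"fingers":0.6},{"delta_pos":[0,0,0],"twist":[0,0,0],"fingers":0.6},{"delta_pos":[0,0,0],"twist":[0,0,0],"fingers":0.6}]'
python3 - <<'E'
from h import *
delta(519,-8.6,370)
c=eyes.read_camera("scene");cv2.imwrite("pics/s2.png",cv2.resize(c["img"][130:260,220:380],(800,600),interpolation=cv2.INTER_CUBIC)[:,:,::-1])
c=eyes.read_camera("wrist")
W=world(c,np.argwhere(models.cut_out("wrist","handle_grip")[0]["pixels"])[:,::-1])
top=W[W[:,2]>np.percentile(W[:,2],98)-6]
print("top",np.median(top,0),top.min(0),top.max(0))
E
```

```text
ft_force: [-5.3, 0.8, 22.8]
clock: 10.85
tool_pos: [518.9, -8.6, 363.8]
tcp_rot: [[0.363, 0.932, -0.002], [0.932, -0.363, -0.0], [-0.001, -0.001, -1.0]]
ft_force: [-0.3, 0.3, 0.3]
finger_gap: 0.6
grasp_force: 0.0
t 10.85 tcp [518.9  -8.6 363.8] q [ 17.   13.8 -17.8  -0.  -58.5 141.7] F [-0.3  0.3  0.3] M [0.07 0.03 0.01] gap 0.6 delta m [0.0, 0.0001, -0.0062]
top [520.54684396  -7.59560965 237.29413106] [504.75632174 -25.76863265 232.52897227] [535.66232914   6.42964343 239.35030875]
```

View pics/s2.png

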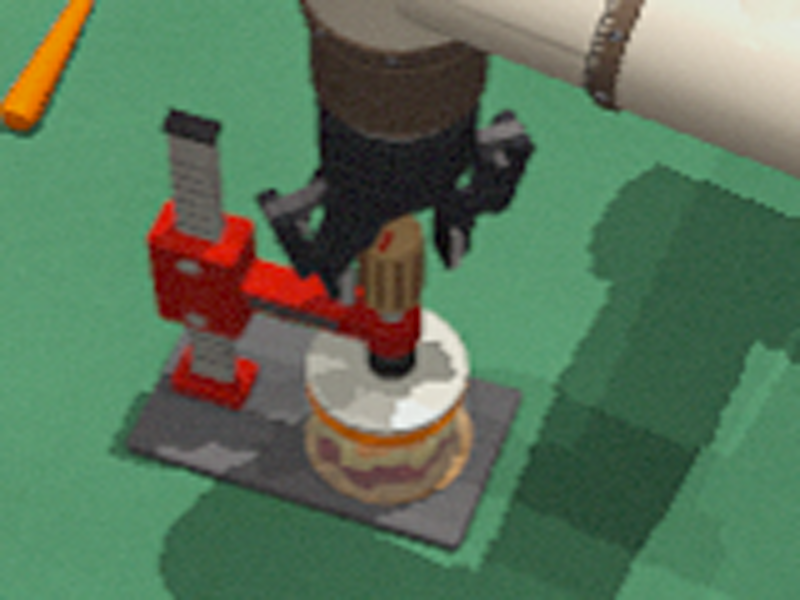

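The jaw stayed down. Its foot is on the lid at (390,360) and the jar is upright on the plate. I'll move up 6 mm, regrip and screw.

```bash
python3 -m crank '[{"delta_pos":[0,0.0005,-0.003],"twist":[0,0,0],"fingers":0.6},{"delta_pos":[0,0.0005,-0.006],"twist":[0,0,0],"fingers":0.6},{"delta_pos":[0,0.0005,-0.006],"twist":[0,0,0],"fingers":0.4},{"delta_pos":[0,0.0005,-0.006],"twist":[0,0,0],"fingers":0.2},{"delta_pos":[0,0.0005,-0.006],"twist":[0,0,0],"fingers":0.2},{"delta_pos":[0,0.0005,-0.006],"twist":[0,0,0],"fingers":0.2},{"delta_pos":[0,0.0005,-0.006],"twist":[0,0,0],"fingers":0.2}]' 50
python3 -m crank '[{"delta_pos":[0,0,0],"twist":[0,0,0.118],"fingers":0.2},{"delta_pos":[0,0,0],"twist":[0,0,0.236],"fingers":0.2},{"delta_pos":[0,0,0],"twist":[0,0,0.353],"fingers":0.2},{"delta_pos":[0,0,0],"twist":[0,0,0.471],"fingers":0.2},{"delta_pos":[0,0,0],"twist":[0,0,0.589],"fingers":0.2},{"delta_pos":[0,0,0],"twist":[0,0,0.707],"fingers":0.2},{"delta_pos":[0,0,0],"twist":[0,0,0.824],"fingers":0.2},{"delta_pos":[0,0,0.0004],"twist":[0,0,0.942],"fingers":0.2}]'
python3 -c "
from h import *
delta(519,-8.6,370)"
```

```text
clock: 11.7
tool_pos: [519.6, -8.8, 371.0]
tcp_rot: [[0.363, 0.932, 0.001], [0.932, -0.363, 0.0], [0.0, 0.001, -1.0]]
ft_force: [0.0, 0.2, 5.1]
finger_gap: 0.359
grasp_force: 49.1
clock: 12.5
tool_pos: [519.7, -8.6, 370.5]
tcp_rot: [[0.968, 0.25, 0.001], [0.25, -0.968, 0.001], [0.001, -0.0, -1.0]]
ft_force: [0.4, -0.0, 5.2]
finger_gap: 0.361
grasp_force: 49.3
t 12.5 tcp [519.7  -8.6 370.5] q [ 17.   13.5 -17.2  -0.  -59.3  87.5] F [ 0.4 -0.   5.2] M [0.64 0.28 0.08] gap 0.36 delta m [-0.0007, -0.0002, 0.0005]
```

```bash
for i in 1 2 3; do python3 -m crank '[{"delta_pos":[0,0,0],"twist":[0,0,0.118],"fingers":0.2},{"delta_pos":[0,0,0],"twist":[0,0,0.236],"fingers":0.2},{"delta_pos":[0,0,0],"twist":[0,0,0.353],"fingers":0.2},{"delta_pos":[0,0,0],"twist":[0,0,0.471],"fingers":0.2},{"delta_pos":[0,0,0],"twist":[0,0,0.589],"fingers":0.2},{"delta_pos":[0,0,0],"twist":[0,0,0.707],"fingers":0.2},{"delta_pos":[0,0,0],"twist":[0,0,0.824],"fingers":0.2},{"delta_pos":[0,0,0.0002],"twist":[0,0,0.942],"fingers":0.2}]'|grep -E "ft_f|tool_pos"
python3 -c "
from h import *
delta(519,-8.6,370)"; done
```

```text
tool_pos: [519.6, -8.6, 370.1]
ft_force: [0.3, 1.7, 3.8]
t 13.3 tcp [519.6  -8.6 370.1] q [ 17.   13.5 -17.2  -0.  -59.2  33.6] F [0.3 1.7 3.8] M [0.65 0.18 0.08] gap 0.36 delta m [-0.0005, 0.0004, 0.0001]
tool_pos: [519.5, -8.6, 369.7]
ft_force: [-0.7, 1.2, 1.8]
t 14.1 tcp [519.5  -8.6 369.7] q [ 17.   13.5 -17.3  -0.  -59.2 -20.4] F [-0.7  1.2  1.8] M [0.73 0.24 0.16] gap 0.36 delta m [0.0001, 0.0005, -0.0003]
tool_pos: [519.6, -8.4, 369.3]
ft_force: [0.3, 2.3, 1.3]
t 14.9 tcp [519.6  -8.4 369.3] q [ 17.   13.5 -17.3  -0.1 -59.1 -74.4] F [0.3 2.3 1.3] M [ 1.04 -0.01  0.2 ] gap 0.37 delta m [0.0006, 0.0002, -0.0007]
```

Torque is rising with the load, so the handle is turning under load. I'll do the last fifth and then release.

```bash
python3 -m crank '[{"delta_pos":[0,0,0],"twist":[0,0,0.118],"fingers":0.2},{"delta_pos":[0,0,0],"twist":[0,0,0.236],"fingers":0.2},{"delta_pos":[0,0,0],"twist":[0,0,0.353],"fingers":0.2},{"delta_pos":[0,0,0],"twist":[0,0,0.471],"fingers":0.2},{"delta_pos":[0,0,0],"twist":[0,0,0.589],"fingers":0.2},{"delta_pos":[0,0,0],"twist":[0,0,0.707],"fingers":0.2},{"delta_pos":[0,0,0],"twist":[0,0,0.824],"fingers":0.2},{"delta_pos":[0,0,0],"twist":[0,0,0.96],"fingers":0.2}]'|grep -E "ft_f|tool_pos"
python3 -c "
from h import *
delta(519,-8.6,370)
c=eyes.read_camera('wrist');cv2.imwrite('pics/w3.png',c['img'][:,:,::-1])"
```

```text
tool_pos: [519.7, -8.5, 368.9]
ft_force: [1.3, -0.5, -0.8]
t 15.7 tcp [519.7  -8.5 368.9] q [ 1.700e+01  1.360e+01 -1.730e+01 -1.000e-01 -5.900e+01 -1.294e+02] F [ 1.3 -0.5 -0.8] M [ 0.43 -0.62  0.16] gap 0.36 delta m [0.0006, -0.0003, -0.0011]
```

View pics/w3.png

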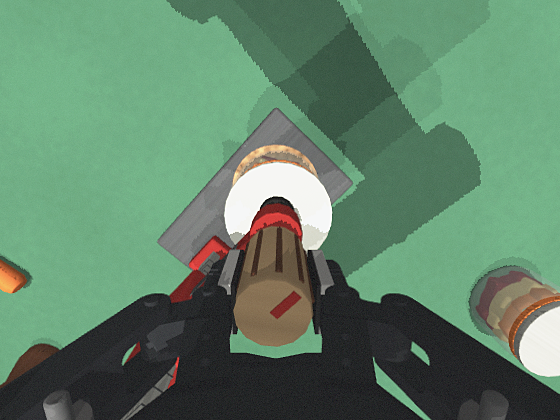

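The red mark (285,305) sits as it did in the gripper before turning, so nothing slipped and the handle turned about 271°. I'll release and rise.

```bash
python3 -m crank '[{"delta_pos":[0,0,0],"twist":[0,0,0],"fingers":0.4},{"delta_pos":[0,0,0],"twist":[0,0,0],"fingers":0.6},{"delta_pos":[0,0,0],"twist":[0,0,0],"fingers":0.8},{"delta_pos":[0,0,0],"twist":[0,0,0],"fingers":0.8},{"delta_pos":[0,0,0],"twist":[0,0,0],"fingers":0.8},{"delta_pos":[0,0,-0.01],"twist":[0,0,0],"fingers":0.8},{"delta_pos":[0,0,-0.04],"twist":[0,0,0],"fingers":0.8},{"delta_pos":[0,0,-0.08],"twist":[0,0,0],"fingers":0.8}]'
python3 -m crank '[{"delta_pos":[0,0,-0.04],"twist":[0,0,0],"fingers":0.8},{"delta_pos":[0,0,-0.07],"twist":[0,0,0],"fingers":0.8},{"delta_pos":[0,0,-0.08],"twist":[0,0,0],"fingers":0.8},{"delta_pos":[0,0,-0.08],"twist":[0,0,0],"fingers":0.8}]'
python3 - <<'E'
from h import *
c=eyes.read_camera("wrist")
W=world(c,np.argwhere(models.cut_out("wrist","handle_grip")[0]["pixels"])[:,::-1])
top=W[W[:,2]>np.percentile(W[:,2],98)-6]
print("top",np.median(top,0))
c=eyes.read_camera("scene");cv2.imwrite("pics/s3.png",cv2.resize(c["img"][130:260,220:380],(800,600),interpolation=cv2.INTER_CUBIC)[:,:,::-1])
E
```

```text
clock: 16.55
tool_pos: [519.1, -8.9, 449.5]
tcp_rot: [[-0.926, 0.377, -0.004], [0.377, 0.926, -0.001], [0.003, -0.002, -1.0]]
ft_force: [1.0, -0.1, 0.5]
finger_gap: 0.802
grasp_force: 0.0
clock: 16.95
tool_pos: [519.2, -8.9, 531.4]
tcp_rot: [[-0.926, 0.377, 0.004], [0.378, 0.926, 0.001], [-0.003, 0.002, -1.0]]
ft_force: [-0.3, 0.1, 0.5]
finger_gap: 0.8
grasp_force: 0.0Traceback (most recent call last):
  File "<stdin>", line 3, in <module>
IndexError: list index out of range
```

```bash
python3 - <<'E'
from h import *
c=eyes.read_camera("scene");cv2.imwrite("pics/s3.png",cv2.resize(c["img"][130:260,220:380],(800,600),interpolation=cv2.INTER_CUBIC)[:,:,::-1])
E
```

```text
(no output)
```

View pics/s3.png

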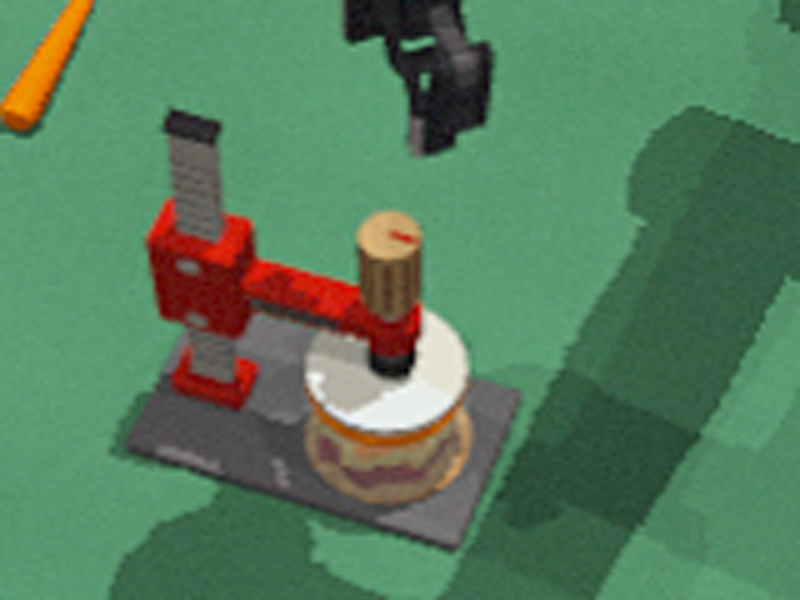

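The foot bears on the lid at (390,360), the jar has not moved, the handle mark at (403,237) has turned, and the gripper is clear.

```bash
python3 -c "
from rig import arm
print(arm.close_job())"
```

```text
the job is handed in; nothing more can be done
None
```

The job is handed in: I slid the jaw down until its foot pressed on the lid (about 22 N measured at the wrist), it held when I let go, then I screwed the handle about three quarters of a turn clockwise and released it, with the jar still upright in place on the foot plate.

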